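# Hang nesting spacers against a spring pad

### The arm

A 6-joint arm with a two-finger parallel gripper is mounted at the origin on a cart in front of the work surface, level with it; the furniture and walls round the work are solid. World frame = base frame: x ahead of the robot, y to its left, z up, the work surface at z = 0. Lengths are in m, angles in rad, forces in N, time in s.
With the tool pointing down it reaches from about 0.375 to 0.9 m from the base axis. Payload 3.1 kg.
Tool frame: the origin (TCP) lies between the finger pads; the fingertips stand 17 mm ahead of it and the grasp point (between the pads) lies 2 mm behind it; z points along the fingers, y is the line along which they close (so a half turn about z gives the same grasp; the last joint's range is limited). The gripper opens to 85 mm and grips with 20 to 120 N. Pads are 22 mm wide; open, the fingers measure 114 mm over their backs; the gripper's body (76 mm by 85 mm) begins 54 mm behind the grasp point. The pads swing forward as they close: fully open they stand 13 mm farther back than shut.
Start: joints at [1.099, 0.527, 1.433, -0, 1.181, -0.178], TCP at [0.18, 0.598, 0.248] pointing down, gripper open.
Joint ranges: [-3.08, 3.08], [-0.75, 2.2], [0.22, 2.44], [-1.43, 4.57], [0, 2.65], [-2.85, 2.85]. Speed limits (rad/s): [2.79, 2.79, 3.14, 3.14, 3.14, 3.14].

### API

Orientations are given as a unit quaternion [x, y, z, w].
In Python, from station import sense, vision, order gives the robot as it stands.
- The arm moves only by the shell command python3 -m crank 'ROWS' [OPENING] [FORCE]. ROWS is JSON, a list of rows, each an object with "dp": the shift along the world's x, y, z in units of 30 mm (1.0 is 30 mm), a list of three; "angular": the turn, a rotation vector about the world's x, y, z in degrees, a list of three. In form: [{"dp": [dx, dy, dz], "angular": [ax, ay, az]}, ...]. A call has 1 to 20 rows; each row shifts and turns the commanded pose from where the row before left it; what a row does not reach is not made up. A row lasts 1/10 s, in which the tool goes at most 50 mm and 8.59 degrees, less where a joint would pass 70% of its speed; a pose out of reach is approached as far as the arm can. A call is refused whole if a number of a shift passes 1 or a number of a turn 8.59, either way. A call with a gripper value outside its range is refused whole. OPENING is the closure, from 0 (fully open) to 1 (shut), set as the call begins (- or left out, the last holds). The fingers move at their own pace and stop on an object; FORCE is the grip in N (left out, the last holds). Time passes only in rows, so rows that do not move let the fingers close. It gives the time, the measured TCP pose, the force, the opening and the grip force at its end, in the units of the state.
- sense(): the state, without advancing time (a new reading comes with each control period).
- vision.snapshot(name): name is "scene" or "top" or "wrist"; returns a dict with "image" (420x560x3 uint8, blue, green, red), "range_z" (420x560 float32, m along the optical axis (not along the pixel's ray), 0 where there is no reading), "mtx" (3x3 intrinsics, pixels), "pose" (4x4, takes a point from camera to world coordinates); the wrist camera has in their place "mount" (4x4, takes a point from camera to tool coordinates, whose origin is the TCP and whose axes are the flange's). Camera axes: x right, y down, z forward; pixel columns grow to the right and rows downward; lengths in m; the calibration is good to about 2 mm. A picture is of the moment at which its call begins: read the wrist's pose just before it.
- order.sign_off(): hands the job in; it is judged then, once.
The state is a dict: "t": time; "q": joint angles; "qd": joint speeds; "tau": joint torques, N m; "tcp_pos": TCP position; "tool_rot": TCP orientation; "force": force on the tool from outside, world axes, zero at the start; "ft_torque": the same for the moment, N m; "finger_gap": opening from 0.0 (shut) to 1.0 (fully open); "gripper_force": force on a finger pad.
Only numpy, scipy, OpenCV 4.12 (cv2) and the standard library are available. Lean on these libraries where they do the work, as an engineer would, in place of code of your own. Each camera call takes 0.05 s, during which the arm holds its last target. There are 200 camera calls.

### The job

Hang the three aluminium saddle spacers astride the rack's bar in the order large, medium, small, boss to the back, each nested into the front of the one before. Press each gently back along the bar until you feel the spring pad behind the stack give a few millimetres (never to the end of its travel), hold a moment, ease off and let go before fetching the next. Leave all three hanging nested with the pad out again, and leave the other things alone.

Things in the scene. Friction and masses are not known exactly. Their poses are not given: they have to be found in the camera images.
- bar (a point): point on the axis of the rack's level square steel bar, 12 x 12 mm, axis 100 mm above the bench. x runs along the bar, + away from its free end and toward the post, z up. The post starts at x = +102 mm and is 134 mm tall. A spacer seated on the bar has its stem centre 53 mm above this point; spacers nested in one another stand 26 mm apart along x.
- tip (a point): top of the upturned tip at the bar's free end, 82 mm in front (-x) of bar and 18 mm above the axis; the tip is 12 mm thick. A spacer (it reaches 18 mm in front of its stem centre) has to be lowered behind it, and carried over it.
- rack: grey rack with the bar; origin on the bench under bar. A collar clamped on the bar carries a black spring pad (70 mm wide, from 8 to 32 mm above the bar's axis). Its place is not measured: the free face of the pad, towards the tip, lies anywhere from x = +33 to +60 mm from bar and has to be found by touch.
- pad (a joint): how far the spring pad is pushed in along the bar's +x, m: 0 = out, 0.012 = end of its travel. It starts to move at 5 N and takes 0.8 N more per mm (6.6 N at 2 mm, 12 N at 9 mm), damped by 60 N per m/s. It comes out by itself, pushing the stack before it. Press it 2 to 9 mm in.
- large_slot (a point): roof of the slot in the large spacer, 47 mm below its stem centre; the same in all three. The slot is 16 mm wide (y), flared to 26 mm at the feet, 45 mm high, right through from front to back. In all three the boss's face lies 17 mm behind the stem centre, the recess is 9 mm deep, its floor 9 mm and its rims 18 mm in front of the stem centre.
- large_stem (a point): plain aluminium saddle spacer, 92 mm wide (y), 72 mm tall, 35 mm deep, about 150 g, on top a grip stem 16 (y) x 12 (x) x 40 mm tall. This point: centre of the stem, 92 mm above the feet, 20 mm above the body. z up, +x to its back, which at the start is turned from the robot within 0.45 rad; stands on its feet. Boss at the back 88 mm wide, recess in front 77 mm wide.
- medium_stem (a point): plain aluminium saddle spacer, 74 mm wide (y), 72 mm tall, 35 mm deep, about 120 g, on top a grip stem 16 (y) x 12 (x) x 40 mm tall. This point: centre of the stem, 92 mm above the feet, 20 mm above the body. z up, +x to its back, which at the start is turned from the robot within 0.45 rad; stands on its feet. Boss at the back 70 mm wide, recess in front 59 mm wide.
- small_stem (a point): plain aluminium saddle spacer, 56 mm wide (y), 72 mm tall, 35 mm deep, about 90 g, on top a grip stem 16 (y) x 12 (x) x 40 mm tall. This point: centre of the stem, 92 mm above the feet, 20 mm above the body. z up, +x to its back, which at the start is turned from the robot within 0.45 rad; stands on its feet. Boss at the back 52 mm wide, recess in front 41 mm wide.
- tape: roll of amber tape lying flat, 92 mm across, 19 mm tall, origin under its centre; not to be moved
- grease: dark bottle with a yellow band and a red cap, 44 mm across, 93 mm tall, origin under its centre; not to be moved
- pack: small white pack, 100 x 60 x 35 mm tall, origin under its centre; not to be moved

How it is judged:
By the outcome, as a careful person would: the job done as asked, in the order asked, and still so for the second after the job is handed in, with the robot touching nothing.
It also fails if it takes over 72 s, if anything falls off the work surface, if the arm or the gripper's body presses on something with over 40 N, if the wrist force passes 120 N, or if a joint passes its speed limit or range.

## Working session

There is one attempt and no reset: what is moved stays moved. The work goes in short steps, Python scripts to look and compute and a shell command to move; the robot and the scene stay as the last step left them, time stands still between calls to the robot, and variables do not carry over. Pictures are saved under pics/ and viewed, at most 10 in all, crops included, and the job is handed in when it is done.

```bash
mkdir -p pics; ls
python3 - <<'E'
from station import sense, vision
import cv2,numpy as np
s=sense();print(s)
for n in("top","scene"):
    d=vision.snapshot(n);cv2.imwrite(f"pics/{n}0.png",d["image"]);np.savez(f"{n}0.npz",**d);print(d["mtx"],d["pose"])
E
```

```text
pics
{'t': 0.0, 'q': array([ 1.09949124e+00,  5.28450938e-01,  1.43392157e+00, -7.78247544e-06,
        1.18142076e+00, -1.78522852e-01]), 'qd': array([-0.001127  ,  0.00016113, -0.00045444,  0.00144651,  0.00069353,
       -0.00152815]), 'tau': array([-7.24086967e-04, -4.42343009e+01, -1.78023666e+01, -3.77114484e-04,
        8.43956019e-03,  1.35152263e-05]), 'tcp_pos': array([0.18005223, 0.5977769 , 0.24733682]), 'tool_rot': array([ 1.45867257e-01,  9.89303559e-01, -1.04388766e-03, -3.47838604e-04]), 'force': array([0.07834027, 0.11152993, 0.11295564]), 'ft_torque': array([-0.01242285, -0.03348996, -0.02888821]), 'gripper_force': 0.0, 'finger_gap': 0.9980881101748517}
[[382.57585033   0.         281.5372913 ]
 [  0.         382.57585033 212.81002023]
 [  0.           0.           1.        ]] [[ 0.01061216 -0.99737327  0.0716515   0.49594408]
 [-0.99993852 -0.01081527 -0.00244726  0.0310254 ]
 [ 0.00321577 -0.07162112 -0.99742673  1.07892341]
 [ 0.          0.          0.          1.        ]]
[[501.72464568   0.         287.44730489]
 [  0.         501.72464568 218.22875441]
 [  0.           0.           1.        ]] [[ 0.56459807 -0.51774597  0.64278156 -0.35361269]
 [-0.82534443 -0.35978783  0.43515432 -0.58008636]
 [ 0.00596558 -0.77620347 -0.63045427  0.98297251]
 [ 0.          0.          0.          1.        ]]
```

View pics/top0.png

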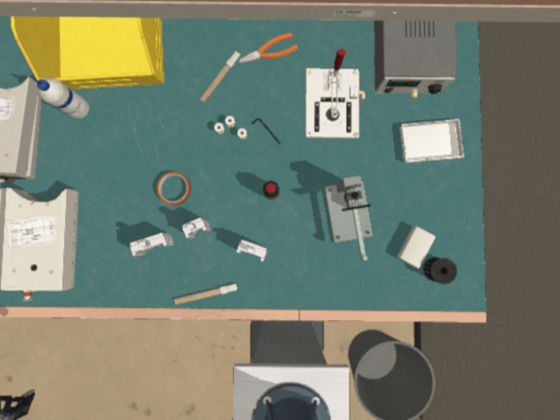

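View pics/scene0.png

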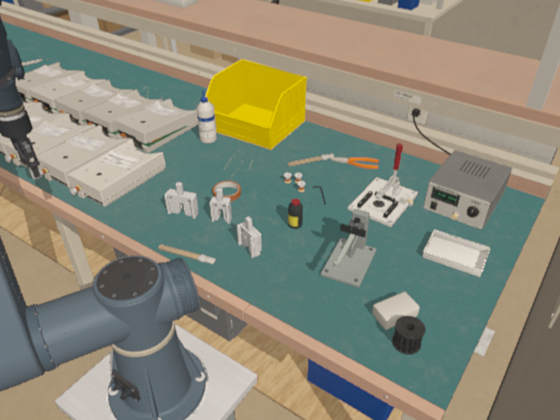

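The top view shows the three spacers at about (150,243), (195,228) and (252,248), the rack at (348,215) with its bar tip near (364,258), tape at (173,187), grease at (271,188) and pack at (416,246). The scene view agrees with this.

```bash
cat > h.py <<'E'
import numpy as np,cv2
from station import sense,vision
from scipy.spatial.transform import Rotation as R
def cloud(d,pose=None):
    z=d["range_z"];K=d["mtx"];v,u=np.mgrid[:z.shape[0],:z.shape[1]]
    T=d["pose"] if pose is None else pose
    P=np.stack([(u-K[0,2])/K[0,0]*z,(v-K[1,2])/K[1,1]*z,z],-1)
    return P@T[:3,:3].T+T[:3,3]
def wrist():
    s=sense();T=np.eye(4);T[:3,:3]=R.from_quat(s["tool_rot"]).as_matrix();T[:3,3]=s["tcp_pos"]
    d=vision.snapshot("wrist");return s,d,cloud(d,T@d["mount"])
def rect(P,lo,hi):
    m=(P[...,2]>lo)&(P[...,2]<hi);q=P[m][:,:2].astype(np.float32)
    return cv2.minAreaRect(q),q.mean(0),len(q),P[m][:,2].mean()
E
python3 - <<'E'
from h import *
d=dict(np.load("top0.npz"));P=cloud(d)
for n,(u0,u1,v0,v1),bands in [("A",(122,175,228,260),[(.055,.085),(.095,.12)]),("B",(178,212,215,240),[(.055,.085),(.095,.12)]),("C",(232,272,232,265),[(.055,.085),(.095,.12)]),("rack",(320,376,170,265),[(.0,.03),(.095,.112),(.112,.125),(.13,.15)]),("grease",(258,285,175,203),[(.05,.1)]),("tape",(150,195,165,210),[(.012,.03)]),("pack",(395,440,220,270),[(.02,.045)])]:
    for lo,hi in bands:
        print(n,lo,hi,*[np.round(np.array(x,dtype=object).tolist() if 0 else x,3) if not isinstance(x,tuple) else x for x in rect(P[v0:v1,u0:u1],lo,hi)])
s,dd,_=wrist();cv2.imwrite("pics/crop.png",cv2.resize(d["image"][160:275,110:390],None,fx=2.8,fy=2.8,interpolation=2))
print(dd["mount"],dd["mtx"])
E
```

```text
A 0.055 0.085 ((0.48393288254737854, 0.37919706106185913), (0.03538127616047859, 0.09228586405515671), 18.65587043762207) [0.487 0.377] 359 0.07
A 0.095 0.12 ((0.48386240005493164, 0.37940099835395813), (0.011450330726802349, 0.015681486576795578), 13.570327758789062) [0.484 0.378] 42 0.109
B 0.055 0.085 ((0.5292144417762756, 0.2599273920059204), (0.034605879336595535, 0.0557621568441391), 23.58870506286621) [0.531 0.258] 207 0.071
B 0.095 0.12 ((0.529502809047699, 0.26017501950263977), (0.011427244171500206, 0.01574365794658661), 26.442716598510742) [0.529 0.259] 38 0.109
C 0.055 0.085 ((0.4706494212150574, 0.10667155683040619), (0.07369282841682434, 0.0350661426782608), 71.3386001586914) [0.474 0.105] 267 0.072
C 0.095 0.12 ((0.4711059331893921, 0.1064644381403923), (0.015499819070100784, 0.011995083652436733), 71.6651840209961) [0.471 0.106] 34 0.111
rack 0.0 0.03 ((0.5648252964019775, -0.15851083397865295), (0.2672100365161896, 0.15721887350082397), 0.2122461497783661) [ 0.56  -0.155] 3420 0.007
rack 0.095 0.112 ((0.5554461479187012, -0.16655224561691284), (0.20778150856494904, 0
[... 506 characters left out ...]
4 0.081
tape 0.012 0.03 ((0.639867901802063, 0.33297157287597656), (0.08751242607831955, 0.09098231792449951), 0.8460226655006409) [0.64  0.332] 281 0.018
pack 0.02 0.045 ((0.47602999210357666, -0.3551715612411499), (0.09122120589017868, 0.09991579502820969), 61.88529586791992) [ 0.481 -0.341] 896 0.035
[[ 7.32526788e-04 -9.59279106e-01 -2.82458953e-01  7.17548238e-02]
 [ 9.99999712e-01  7.58454803e-04  1.75485019e-05 -5.15723266e-04]
 [ 1.97398438e-04 -2.82458885e-01  9.59279386e-01 -1.26126378e-01]
 [ 0.00000000e+00  0.00000000e+00  0.00000000e+00  1.00000000e+00]] [[336.92594872   0.         280.10251859]
 [  0.         336.92594872 214.69169321]
 [  0.           0.           1.        ]]
```

View pics/crop.png

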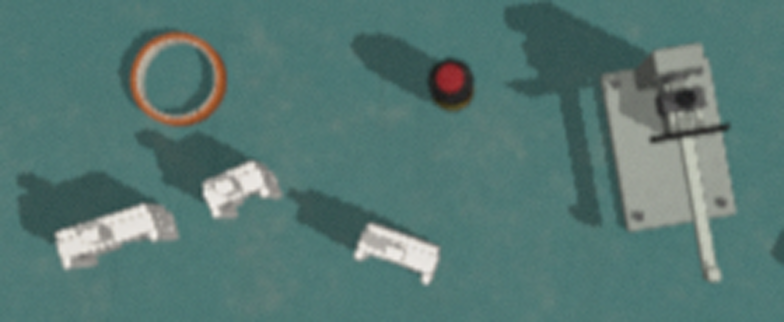

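In the crop the large spacer is at left, the small one in the middle and the medium one at right. All three are tilted about 20°. The bar runs from (712,272) to (688,140), with the pad at (690,133). I'll go above the large one and take a close look.

```bash
python3 -m crank '[{"dp":[0.84,-0.61,0],"angular":[0,0,2.96]},{"dp":[0.84,-0.61,0],"angular":[0,0,2.96]},{"dp":[0.84,-0.61,0],"angular":[0,0,2.96]},{"dp":[0.84,-0.61,0],"angular":[0,0,2.96]},{"dp":[0.84,-0.61,0],"angular":[0,0,2.96]},{"dp":[0.84,-0.61,0],"angular":[0,0,2.96]},{"dp":[0.84,-0.61,0],"angular":[0,0,2.96]},{"dp":[0.84,-0.61,0],"angular":[0,0,2.96]},{"dp":[0.84,-0.61,0],"angular":[0,0,2.96]},{"dp":[0.84,-0.61,0],"angular":[0,0,2.96]},{"dp":[0.84,-0.61,0],"angular":[0,0,2.96]},{"dp":[0.84,-0.61,0],"angular":[0,0,2.96]},{"dp":[0,0,0],"angular":[0,0,0]}]' 0
cat > look.py <<'E'
from h import *
import sys
def stem(nm):
    s,d,P=wrist();cv2.imwrite(f"pics/{nm}.png",d["image"]);np.savez(nm+".npz",P=P)
    c=s["tcp_pos"];near=np.hypot(P[...,0]-c[0],P[...,1]-c[1])<.075
    Q=P.copy();Q[~near]=0
    for lo,hi in((.06,.082),(.100,.12)): print(rect(Q,lo,hi))
    M=R.from_quat(s["tool_rot"]).as_matrix();print("tcp",c.round(4),"tool yaw",np.degrees(np.arctan2(-M[0,1],M[1,1])).round(2),"z",M[:,2].round(4),s["t"])
if __name__=="__main__": stem(sys.argv[1])
E
python3 look.py A1
```

```text
t: 1.45
tcp_pos: [0.4862, 0.3765, 0.248]
tool_rot: [-0.161, 0.987, -0.0, 0.001]
force: [-0.3, 0.0, -0.4]
finger_gap: 1.0
gripper_force: 0.0
(((0.48171180486679077, 0.3816938102245331), (0.03519974276423454, 0.09177737683057785), 18.676319122314453), array([0.4829261 , 0.38205913], dtype=float32), 2693, np.float64(0.0716140264261411))
(((0.48192310333251953, 0.3815784752368927), (0.011583655141294003, 0.01541761215776205), 18.757612228393555), array([0.48105812, 0.38128772], dtype=float32), 334, np.float64(0.11106258555052634))
tcp [0.4862 0.3765 0.248 ] tool yaw 18.54 z [ 1.9e-03 -6.0e-04 -1.0e+00] 1.45
```

View pics/A1.png

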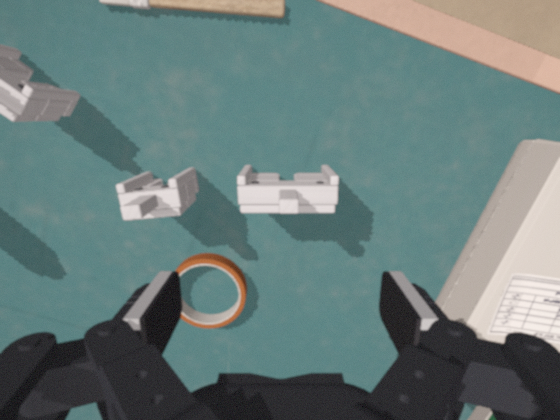

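The wrist view shows the large spacer at (288,192) with its recess facing the robot. It is aligned with the tool, and the stem measures z 0.111 at the top, as expected. I'll descend and grip.

```bash
python3 -m crank '[{"dp":[-0.15,0.17,-0.6],"angular":[0,0,0.1]},{"dp":[0,0,-1],"angular":[0,0,0]},{"dp":[0,0,-1],"angular":[0,0,0]},{"dp":[0,0,-1],"angular":[0,0,0]},{"dp":[0,0,-1],"angular":[0,0,0]},{"dp":[0,0,-0.57],"angular":[0,0,0]},{"dp":[0,0,0],"angular":[0,0,0]},{"dp":[0,0,0],"angular":[0,0,0]}]' 0.5
python3 -m crank '[{"dp":[0,0,0],"angular":[0,0,0]},{"dp":[0,0,0],"angular":[0,0,0]},{"dp":[0,0,0],"angular":[0,0,0]},{"dp":[0,0,0],"angular":[0,0,0]},{"dp":[0,0,0],"angular":[0,0,0]},{"dp":[0,0,0],"angular":[0,0,0]}]' 1 100
```

```text
t: 2.3
tcp_pos: [0.4776, 0.3845, 0.0932]
tool_rot: [-0.164, 0.986, -0.0, -0.0]
force: [1.1, -0.2, -0.1]
finger_gap: 0.5
gripper_force: 0.0
t: 2.9
tcp_pos: [0.4789, 0.3842, 0.0943]
tool_rot: [-0.164, 0.987, 0.0, 0.001]
force: [-0.0, -0.5, 5.8]
finger_gap: 0.169
gripper_force: 98.2
```

Run:
```python
from h import *
d=dict(np.load("top0.npz"));P=cloud(d)[170:265,320:376].reshape(-1,3)
# bar top: z~.106, exclude collar/pad; initial axis
for lo,hi in((.100,.111),(.112,.1235),(.128,.14)):
    q=P[(P[:,2]>lo)&(P[:,2]<hi)];print(lo,len(q),q.min(0).round(3),q.max(0).round(3))
q=P[(P[:,2]>.100)&(P[:,2]<.111)&(P[:,0]<.52)]
vx,vy,x0,y0=cv2.fitLine(q[:,:2].astype(np.float32),cv2.DIST_HUBER,0,.01,.01).ravel();print("bar",vx,vy,x0,y0,np.degrees(np.arctan2(vy,vx)),len(q),q[:,2].mean())
t=P[(P[:,2]>.113)&(P[:,0]<.5)];print("tip",t.mean(0),len(t))
a=np.array([vx,vy]);a*=np.sign(vx)
r=(P[:,:2]-[x0,y0])@a; n=(P[:,:2]-[x0,y0])@[-a[1],a[0]]
for lo in np.arange(-.1,.14,.01):
    m=(r>lo)&(r<lo+.01)&(P[:,2]>.09);
    if m.sum():print(round(lo,2),m.sum(),P[m,2].max().round(3),np.median(P[m,2]).round(3),n[m].min().round(3),n[m].max().round(3))
```

```text
0.1 319 [ 0.453 -0.184  0.1  ] [ 0.651 -0.123  0.111]
0.112 152 [ 0.451 -0.185  0.112] [ 0.649 -0.123  0.123]
0.128 267 [ 0.575 -0.192  0.129] [ 0.661 -0.124  0.14 ]
bar 0.9913229 0.13144946 0.48167664 -0.173751 7.55336 122 0.10641589703296703
tip [ 0.47848268 -0.06195606  0.65355147] 52
-0.04 6 0.118 0.117 -0.006 0.003
-0.03 24 0.121 0.117 -0.008 0.003
-0.02 22 0.11 0.106 -0.008 0.004
-0.01 22 0.111 0.107 -0.007 0.005
-0.0 18 0.11 0.107 -0.007 0.005
0.01 21 0.11 0.106 -0.006 0.005
0.02 20 0.109 0.107 -0.007 0.005
0.03 21 0.11 0.106 -0.005 0.006
0.04 48 1.079 1.079 -0.004 0.201
0.05 22 0.109 0.106 -0.006 0.007
0.06 22 0.11 0.107 -0.004 0.008
0.07 20 0.111 0.107 -0.003 0.007
0.08 20 0.108 0.106 -0.003 0.008
0.09 50 0.135 0.125 -0.027 0.037
0.1 65 0.137 0.131 -0.032 0.038
0.11 40 0.121 0.115 -0.012 0.019
0.12 75 0.139 0.122 -0.015 0.024
0.13 70 0.14 0.125 -0.017 0.024
```

```bash
python3 -m crank '[{"dp":[0,0,0.4],"angular":[0,0,0]},{"dp":[0,0,1],"angular":[0,0,0]},{"dp":[0,0,1],"angular":[0,0,0]},{"dp":[0,0,1],"angular":[0,0,0]},{"dp":[0,0,1],"angular":[0,0,0]},{"dp":[0,0,0.8],"angular":[0,0,0]}]'
python3 -m crank '[{"dp":[0.06,-0.5,0],"angular":[0,0,-0.5]},{"dp":[0.06,-0.9,0],"angular":[0,0,-0.5]},{"dp":[0.06,-0.9,0],"angular":[0,0,-0.5]},{"dp":[0.06,-0.9,0],"angular":[0,0,-0.5]},{"dp":[0.06,-0.9,0],"angular":[0,0,-0.5]},{"dp":[0.06,-0.9,0],"angular":[0,0,-0.5]},{"dp":[0.06,-0.9,0],"angular":[0,0,-0.5]},{"dp":[0.06,-0.9,0],"angular":[0,0,-0.5]},{"dp":[0.06,-0.9,0],"angular":[0,0,-0.5]},{"dp":[0.06,-0.9,0],"angular":[0,0,-0.5]},{"dp":[0.06,-0.9,0],"angular":[0,0,-0.5]},{"dp":[0.06,-0.9,0],"angular":[0,0,-0.5]},{"dp":[0.06,-0.9,0],"angular":[0,0,-0.5]},{"dp":[0.06,-0.9,0],"angular":[0,0,-0.5]},{"dp":[0.06,-0.9,0],"angular":[0,0,-0.5]},{"dp":[0.06,-0.9,0],"angular":[0,0,-0.5]},{"dp":[0.06,-0.4,0],"angular":[0,0,-0.5]},{"dp":[0,0,0],"angular":[0,0,-0.5]},{"dp":[0,0,0],"angular":[0,0,0]}]'
python3 look.py B1
```

```text
t: 3.5
tcp_pos: [0.4781, 0.3839, 0.2512]
tool_rot: [-0.164, 0.987, 0.0, 0.0]
force: [0.4, -0.8, -0.9]
finger_gap: 0.166
gripper_force: 97.5
t: 5.4
tcp_pos: [0.5079, -0.0476, 0.2485]
tool_rot: [-0.085, 0.996, 0.001, -0.001]
force: [-0.6, -0.0, -1.1]
finger_gap: 0.164
gripper_force: 97.6
(((0.0, 0.0), (0.0, 0.0), 0.0), array([nan, nan], dtype=float32), 0, np.float64(nan))
(((0.0, 0.0), (0.0, 0.0), 0.0), array([nan, nan], dtype=float32), 0, np.float64(nan))
tcp [ 0.5079 -0.0476  0.2485] tool yaw 9.79 z [-0.002   0.0013 -1.    ] 5.4h.py:14: RuntimeWarning: Mean of empty slice.
  return cv2.minAreaRect(q),q.mean(0),len(q),P[m][:,2].mean()
  ret = um.true_divide(
  ret = ret.dtype.type(ret / rcount)
```

View pics/B1.png

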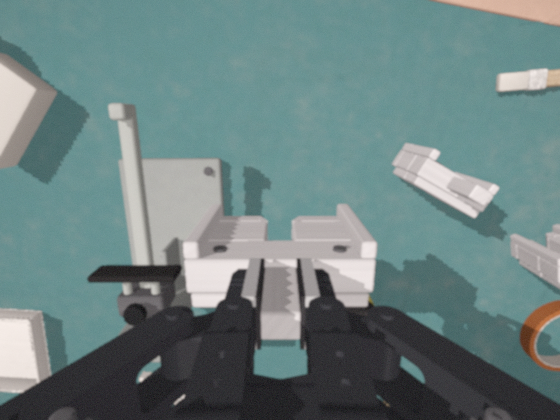

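The wrist view shows the bar from its tip at (122,105) to the pad at (135,273). The large spacer is held level with its recess toward the robot.

```bash
cat > bar.py <<'E'
from h import *
def bar(P,pr=True):
    q=P.reshape(-1,3);m=(q[:,2]>.098)&(q[:,2]<.112)&(q[:,1]<-.13)&(q[:,1]>-.22)&(q[:,0]>.46)&(q[:,0]<.535)
    b=q[m]
    for _ in range(3):
        vx,vy,x0,y0=cv2.fitLine(b[:,:2].astype(np.float32),cv2.DIST_HUBER,0,.01,.01).ravel()
        a=np.array([vx,vy])*np.sign(vx);n=np.array([-a[1],a[0]])
        b=q[m&(abs((q[:,:2]-[x0,y0])@n)<.009)]
    o=np.array([x0,y0]);w=(b[:,:2]-o)@n;c=o+n*(np.percentile(w,1)+np.percentile(w,99))/2
    t=q[(q[:,2]>.1145)&(q[:,2]<.122)&(abs((q[:,:2]-c)@n)<.008)&(q[:,0]<.48)&(q[:,0]>.43)]
    rt=(t[:,:2]-c)@a
    bp=c+a*((np.percentile(rt,2)+np.percentile(rt,98))/2+.082)
    r=(q[:,:2]-bp)@a; l=(q[:,:2]-bp)@n
    p=(abs(l)<.034)&(abs(l)>.012)&(q[:,2]>.125)&(q[:,2]<.136)&(r>.02)&(r<.08)
    if pr: print("yaw",np.degrees(np.arctan2(a[1],a[0])),"barz",np.median(b[:,2]),"w",np.ptp(w),"bar",bp,"tip len",np.ptp(rt),len(t),t[:,2].mean(),"pad r",np.percentile(r[p],[2,50,98]) if p.sum() else None)
    return bp,a,n
if __name__=="__main__":
    P=np.load("B1.npz")["P"];bp,a,n=bar(P)
    # in hand
    c=np.array([.5079,-.0476]);y=np.radians(9.79);ax=np.array([np.cos(y),np.sin(y)]);nx=np.array([-ax[1],ax[0]])
    q=P.reshape(-1,3);r=(q[:,:2]-c)@ax;l=(q[:,:2]-c)@nx
    for lo in np.arange(.216,.240,.002):
        m=(q[:,2]>lo)&(q[:,2]<lo+.002)&(abs(r)<.06)&(abs(l)<.06)&(abs(l)>.022)
        if m.sum()>20: print(lo.round(3),m.sum(),r[m].min(),r[m].max(),l[m].min(),l[m].max(),np.degrees(np.arctan2(*cv2.fitLine(np.c_[l[m],q[m,2]].astype(np.float32),1,0,.01,.01).ravel()[[1,0]])))
E
python3 bar.py
```

```text
yaw 10.679788 barz 0.10606256088522714 w 0.013682254706648203 bar [ 0.53467723 -0.16302526] tip len 0.011340456773036862 280 0.11789500118367319 pad r [0.04228374 0.04399249 0.04802611]
0.216 227 -0.015762823728797976 -0.005684506951547141 -0.0460265053101539 0.044547395729028876 0.00812011
0.218 205 -0.015830004248976008 -0.0055506910295432576 -0.04513368927078522 0.044763084011778954 0.0013500311
0.22 178 -0.015796766690780426 -0.005719108805158945 -0.0455760385775632 0.04487472366269293 -0.10438404
0.222 183 -0.01569398291722903 -0.005501113783169037 -0.045980074259937685 0.04540769507778933 -0.060872518
0.224 955 -0.01593036510361038 0.01996776725112466 -0.046826332225552346 0.0458606617305946 0.009553401
0.226 3547 -0.015450070505369132 0.019288334469875427 -0.04624376539457292 0.04506206566861904 -0.10153572
0.228 42 -0.014634404434188533 0.016395563211659785 -0.04519311789631597 0.043367852702672016 -0.09700106
```

```bash
cat > go.py <<'E'
# python3 go.py stem_off(mm) lat_off(mm) target_x_on_bar(mm) : remaining move in row units
from h import *
import sys,json
b=json.load(open("bar.json"));bp=np.array(b["bp"]);y=np.radians(b["yaw"]);a=np.array([np.cos(y),np.sin(y)]);n=np.array([-a[1],a[0]])
so,lo,tx=[float(v)/1e3 for v in sys.argv[1:4]]
s=sense();p=s["tcp_pos"];M=R.from_quat(s["tool_rot"]).as_matrix();ty=np.degrees(np.arctan2(-M[0,1],M[1,1]))
d=bp+a*(tx-so)-n*lo-p[:2]
print("t",round(s["t"],2),"stem x on bar",((p[:2]-bp)@a+so)*1e3,"lat",((p[:2]-bp)@n+lo)*1e3,"z",p[2],"yaw err",b["yaw"]-ty,"F",s["force"].round(1),"Fa",(s["force"][:2]@a).round(2),"move units",(d/.03).round(3), "tilt",M[:2,2].round(4))
E
echo '{"bp":[0.5347,-0.1630],"yaw":10.68}'>bar.json
python3 -m crank '[{"dp":[0.1,-0.6,0],"angular":[0,0,0.3]},{"dp":[0.1,-0.9,0],"angular":[0,0,0.3]},{"dp":[0.1,-0.9,0],"angular":[0,0,0.3]},{"dp":[0.1,-0.9,0],"angular":[0,0,0]},{"dp":[0.09,-0.6,0],"angular":[0,0,0]},{"dp":[0,0,0],"angular":[0,0,0]},{"dp":[0,0,0],"angular":[0,0,0]}]'
python3 go.py 2.2 -0.5 -10
```

```text
t: 6.15
tcp_pos: [0.5232, -0.164, 0.2489]
tool_rot: [-0.094, 0.996, 0.001, -0.0]
force: [0.1, -1.0, -1.5]
finger_gap: 0.167
gripper_force: 97.7
t 6.15 stem x on bar -9.27927634065864 lat 0.6973203688967302 z 0.24893204956350973 yaw err -0.07237386132591617 F [ 0.1 -1.  -1.5] Fa -0.11 move units [-0.019 -0.027] tilt [-0.001   0.0015]
```

```bash
python3 -m crank '[{"dp":[-0.02,-0.03,-0.6],"angular":[0,0,0]},{"dp":[0,0,-0.7],"angular":[0,0,0]},{"dp":[0,0,-0.5],"angular":[0,0,0]},{"dp":[0,0,-0.5],"angular":[0,0,0]},{"dp":[0,0,-0.4],"angular":[0,0,0]},{"dp":[0,0,-0.2],"angular":[0,0,0]},{"dp":[0,0,0],"angular":[0,0,0]}]'
python3 go.py 2.2 -0.5 -10
```

```text
t: 6.85
tcp_pos: [0.5224, -0.165, 0.1615]
tool_rot: [-0.094, 0.996, 0.001, -0.001]
force: [-0.1, -0.9, -2.0]
finger_gap: 0.169
gripper_force: 97.9
t 6.85 stem x on bar -10.227330518198023 lat -0.18752537966084487 z 0.1614743817331542 yaw err -0.10967927457495641 F [-0.1 -0.9 -2. ] Fa -0.25 move units [0.006 0.008] tilt [-0.0018  0.0012]
```

```bash
python3 -m crank '[{"dp":[0,0,-0.1],"angular":[0,0,0]},{"dp":[0,0,-0.08],"angular":[0,0,0]},{"dp":[0,0,-0.04],"angular":[0,0,0]},{"dp":[0,0,0],"angular":[0,0,0]},{"dp":[0,0,0],"angular":[0,0,0]}]'
python3 go.py 2.2 -0.5 -10
```

```text
t: 7.35
tcp_pos: [0.523, -0.1661, 0.1558]
tool_rot: [-0.094, 0.996, -0.0, 0.0]
force: [-0.4, 0.4, -1.7]
finger_gap: 0.169
gripper_force: 97.9
t 7.35 stem x on bar -9.848021372896914 lat -1.422153535572138 z 0.15579078191487855 yaw err -0.053407861019865166 F [-0.4  0.4 -1.7] Fa -0.31 move units [-0.014  0.046] tilt [ 0.0003 -0.0002]
```

```bash
python3 -m crank '[{"dp":[0,0.02,-0.03],"angular":[0,0,0]},{"dp":[0,0,0],"angular":[0,0,0]},{"dp":[0,0,0],"angular":[0,0,0]}]'
python3 -m crank '[{"dp":[0,0,-0.03],"angular":[0,0,0]},{"dp":[0,0,0],"angular":[0,0,0]},{"dp":[0,0,0],"angular":[0,0,0]}]'
python3 go.py 2.2 -0.5 15
```

```text
t: 7.65
tcp_pos: [0.5232, -0.1659, 0.1553]
tool_rot: [-0.094, 0.996, -0.001, 0.0]
force: [-1.2, -1.4, 3.8]
finger_gap: 0.171
gripper_force: 98.6
t: 7.95
tcp_pos: [0.5232, -0.1659, 0.1553]
tool_rot: [-0.094, 0.996, -0.001, 0.001]
force: [-2.5, -0.0, 10.1]
finger_gap: 0.169
gripper_force: 99.7
t 7.95 stem x on bar -9.614869919319831 lat -1.1950546779728786 z 0.15526893612102918 yaw err -0.07590623280583131 F [-2.5 -0.  10.1] Fa -2.44 move units [0.799 0.191] tilt [ 0.0011 -0.0012]
```

```bash
python3 -m crank '[{"dp":[0,0,0.04],"angular":[0,0,0]},{"dp":[0.16,0.03,0],"angular":[0,0,0]},{"dp":[0.2,0.037,0],"angular":[0,0,0]},{"dp":[0.2,0.037,0],"angular":[0,0,0]},{"dp":[0.16,0.03,0],"angular":[0,0,0]},{"dp":[0.08,0.015,0],"angular":[0,0,0]},{"dp":[0,0,0],"angular":[0,0,0]}]'
python3 go.py 2.2 -0.5 20
python3 -m crank '[{"dp":[0.066,0.012,0],"angular":[0,0,0]},{"dp":[0.066,0.012,0],"angular":[0,0,0]},{"dp":[0,0,0],"angular":[0,0,0]}]'
python3 go.py 2.2 -0.5 20
```

```text
t: 8.65
tcp_pos: [0.5466, -0.1607, 0.1553]
tool_rot: [-0.094, 0.996, 0.0, -0.001]
force: [-3.9, -0.4, 6.1]
finger_gap: 0.166
gripper_force: 98.9
t 8.65 stem x on bar 14.282522977504895 lat -0.4569600959298209 z 0.1553208877316603 yaw err -0.10058010553187202 F [-3.9 -0.4  6.1] Fa -3.93 move units [0.184 0.05 ] tilt [-0.0018  0.0002]
t: 8.95
tcp_pos: [0.5502, -0.16, 0.1553]
tool_rot: [-0.094, 0.996, 0.0, -0.001]
force: [-3.0, -0.3, 6.1]
finger_gap: 0.171
gripper_force: 99.0
t 8.95 stem x on bar 17.97591658102558 lat -0.4613154851207121 z 0.1553190180207767 yaw err -0.09118476059767744 F [-3.  -0.3  6.1] Fa -3.05 move units [0.063 0.028] tilt [-0.0023  0.0003]
```

```bash
python3 -m crank '[{"dp":[0.033,0.006,0.02],"angular":[0,0,0]},{"dp":[0.033,0.006,0],"angular":[0,0,0]},{"dp":[0,0,0],"angular":[0,0,0]}]' >/dev/null
python3 go.py 2.2 -0.5 20
for i in 1 ; do python3 -m crank '[{"dp":[0.033,0.006,0],"angular":[0,0,0]},{"dp":[0.033,0.006,0],"angular":[0,0,0]},{"dp":[0,0,0],"angular":[0,0,0]}]' >/dev/null; python3 go.py 2.2 -0.5 20; done
python3 -m crank '[{"dp":[0.033,0.006,0],"angular":[0,0,0]},{"dp":[0.033,0.006,0],"angular":[0,0,0]},{"dp":[0,0,0],"angular":[0,0,0]}]' >/dev/null; python3 go.py 2.2 -0.5 20
```

```text
t 9.25 stem x on bar 20.72227945469191 lat -0.5304616138414989 z 0.15532895359457458 yaw err -0.06985868845577059 F [-1.  -0.4  0.9] Fa -1.1 move units [-0.027  0.013] tilt [-0.0005  0.0005]
t 9.55 stem x on bar 23.073095679312477 lat -0.8035637150519549 z 0.15534489969537613 yaw err -0.058705817212050704 F [ 0.1 -0.  -1.6] Fa 0.05 move units [-0.106  0.007] tilt [0.0006 0.0001]
t 9.85 stem x on bar 24.933692043484243 lat -0.8453309902018823 z 0.15548111027349656 yaw err -0.06331035867084189 F [-0.8  0.8 -1.2] Fa -0.62 move units [-0.167 -0.003] tilt [ 0.0003 -0.    ]
```

```bash
python3 -m crank '[{"dp":[0.033,0.006,0],"angular":[0,0,0]},{"dp":[0.033,0.006,0],"angular":[0,0,0]},{"dp":[0,0,0],"angular":[0,0,0]}]' >/dev/null
python3 go.py 2.2 -0.5 20
python3 -m crank '[{"dp":[0.033,0.006,0],"angular":[0,0,0]},{"dp":[0.033,0.006,0],"angular":[0,0,0]},{"dp":[0,0,0],"angular":[0,0,0]}]' >/dev/null; python3 go.py 2.2 -0.5 20
```

```text
t 10.15 stem x on bar 25.519532154180407 lat -0.6856133841720159 z 0.15548127455034558 yaw err -0.06399375260827966 F [-4.1 -1.6  1. ] Fa -4.37 move units [-0.185 -0.012] tilt [-0.0028  0.0001]
t 10.45 stem x on bar 27.070070648102696 lat -0.6653843889973332 z 0.15543712097936807 yaw err -0.06659451913777303 F [-5.5 -3.1  1.7] Fa -6.03 move units [-0.236 -0.022] tilt [-0.0039  0.0002]
```

```bash
python3 -m crank '[{"dp":[0.033,0.006,0],"angular":[0,0,0]},{"dp":[0.033,0.006,0],"angular":[0,0,0]},{"dp":[0.033,0.006,0],"angular":[0,0,0]},{"dp":[0.033,0.006,0],"angular":[0,0,0]},{"dp":[0,0,0],"angular":[0,0,0]},{"dp":[0,0,0],"angular":[0,0,0]}]' >/dev/null; python3 go.py 2.2 -0.5 20
```

```text
t 11.05 stem x on bar 29.98489271180108 lat -0.663681650707064 z 0.15547095640934797 yaw err -0.06855499649448937 F [-8.5 -2.9  3.3] Fa -8.92 move units [-0.331 -0.04 ] tilt [-0.0062  0.0001]
```

```bash
python3 -m crank '[{"dp":[0,0,0],"angular":[0,0,0]},{"dp":[0,0,0],"angular":[0,0,0]},{"dp":[0,0,0],"angular":[0,0,0]},{"dp":[0,0,0],"angular":[0,0,0]},{"dp":[0,0,0],"angular":[0,0,0]}]' >/dev/null; python3 go.py 2.2 -0.5 20
python3 -m crank '[{"dp":[-0.033,-0.006,0],"angular":[0,0,0]},{"dp":[-0.033,-0.006,0],"angular":[0,0,0]},{"dp":[-0.033,-0.006,0],"angular":[0,0,0]},{"dp":[-0.033,-0.006,0],"angular":[0,0,0]},{"dp":[-0.033,-0.006,0],"angular":[0,0,0]},{"dp":[-0.033,-0.006,0],"angular":[0,0,0]},{"dp":[-0.02,-0.004,0],"angular":[0,0,0]},{"dp":[0,0,0],"angular":[0,0,0]},{"dp":[0,0,0],"angular":[0,0,0]}]'>/dev/null;  python3 go.py 2.2 -0.5 20
```

```text
t 11.55 stem x on bar 29.995526171555653 lat -0.6716990107666309 z 0.1554986124867503 yaw err -0.06738471735332041 F [-8.1 -2.3  3.2] Fa -8.35 move units [-0.332 -0.04 ] tilt [-0.0061  0.0001]
t 12.45 stem x on bar 25.529288063612068 lat -0.6412249704496491 z 0.15541106538737173 yaw err -0.0644867741089108 F [-5.  -1.1 -0.5] Fa -5.15 move units [-0.185 -0.013] tilt [-0.0015  0.0003]
```

```bash
python3 -m crank '[{"dp":[-0.033,-0.006,0],"angular":[0,0,0]},{"dp":[-0.02,-0.004,-0.01],"angular":[0,0,0]},{"dp":[0,0,0],"angular":[0,0,0]},{"dp":[0,0,0],"angular":[0,0,0]}]'>/dev/null;  python3 go.py 2.2 -0.5 20
python3 -m crank '[{"dp":[0,0,0],"angular":[0,0,0]},{"dp":[0,0,0],"angular":[0,0,0]},{"dp":[0,0,0],"angular":[0,0,0]},{"dp":[0,0,0],"angular":[0,0,0]}]' 0.5; python3 go.py 2.2 -0.5 20
```

```text
t 12.85 stem x on bar 25.1045965977661 lat -0.7533257303205185 z 0.15534537993336284 yaw err -0.0724630294185058 F [-1.6 -0.8 -2.1] Fa -1.72 move units [-0.172 -0.007] tilt [0.0013 0.0001]
t: 13.25
tcp_pos: [0.5571, -0.1594, 0.1556]
tool_rot: [-0.094, 0.996, -0.0, 0.001]
force: [-0.3, -0.2, 0.1]
finger_gap: 0.499
gripper_force: 0.0
t 13.25 stem x on bar 24.9063318169072 lat -1.0703738233451718 z 0.1556111034151346 yaw err -0.06434553628543682 F [-0.3 -0.2  0.1] Fa -0.34 move units [-0.167  0.005] tilt [ 0.0012 -0.0004]
```

```bash
python3 -m crank '[{"dp":[0,0,0.5],"angular":[0,0,0]},{"dp":[0,0,1],"angular":[0,0,0]},{"dp":[-0.24,0.4,1],"angular":[0,0,-2.45]},{"dp":[-0.24,0.8,0.65],"angular":[0,0,-2.45]},{"dp":[-0.24,0.8,0],"angular":[0,0,-2.45]},{"dp":[-0.24,0.8,0],"angular":[0,0,-2.45]},{"dp":[-0.24,0.8,0],"angular":[0,0,-2.45]},{"dp":[-0.24,0.8,0],"angular":[0,0,-2.45]},{"dp":[-0.24,0.8,0],"angular":[0,0,-2.45]},{"dp":[-0.24,0.8,0],"angular":[0,0,-2.45]},{"dp":[-0.24,0.8,0],"angular":[0,0,-2.45]},{"dp":[-0.24,0.8,0],"angular":[0,0,-2.45]},{"dp":[-0.24,0.8,0],"angular":[0,0,-2.45]},{"dp":[-0.24,0.5,0],"angular":[0,0,-2.45]},{"dp":[0,0,0],"angular":[0,0,0]},{"dp":[0,0,0],"angular":[0,0,0]}]' 0.4
python3 look.py M1
python3 - <<'E'
from bar import *
bar(np.load("M1.npz")["P"])
E
```

```text
t: 14.85
tcp_pos: [0.4706, 0.1077, 0.25]
tool_rot: [0.161, 0.987, -0.0, 0.001]
force: [-0.4, -0.2, -0.3]
finger_gap: 0.598
gripper_force: 0.0
(((0.4688926339149475, 0.10876785963773727), (0.07399745285511017, 0.03514043241739273), 71.17388916015625), array([0.4695195 , 0.10867908], dtype=float32), 2070, np.float64(0.07160944007563302))
(((0.46920284628868103, 0.10881152749061584), (0.015691641718149185, 0.011777598410844803), 72.16958618164062), array([0.46830136, 0.10900649], dtype=float32), 333, np.float64(0.1111145199025587))
tcp [0.4706 0.1077 0.25  ] tool yaw -18.55 z [ 1.e-03 -4.e-04 -1.e+00] 14.85Traceback (most recent call last):
  File "<stdin>", line 2, in <module>
  File "bar.py", line 12, in bar
    bp=c+a*((np.percentile(rt,2)+np.percentile(rt,98))/2+.082)
             ~~~~~~~~~~~~~^^^^^^
    return _quantile_unchecked(
        a, q, axis, out, overwrite_input, method, keepdims, weights)
    return _ureduce(a,
                    func=_quantile_ureduce_func,
    ...<5 lines>...
                    overwrite_input=overwrite_input,
                    method=method)
    r = func(a, **kwargs)
    result = _quantile(arr,
                       quantiles=q,
    ...<2 lines>...
                       out=out,
                       weights=wgt)
    slices_having_nans = np.isnan(arr[-1, ...])
                                  ~~~^^^^^^^^^
IndexError: index -1 is out of bounds for axis 0 with size 0
```

The medium spacer checks out: 74 x 35 mm, top at 0.111, and the tool is aligned to within about 0.5°.

```bash
python3 -m crank '[{"dp":[-0.05,0.04,-0.6],"angular":[0,0,0]},{"dp":[0,0,-1],"angular":[0,0,0]},{"dp":[0,0,-1],"angular":[0,0,0]},{"dp":[0,0,-1],"angular":[0,0,0]},{"dp":[0,0,-1],"angular":[0,0,0]},{"dp":[0,0,-0.6],"angular":[0,0,0]},{"dp":[0,0,0],"angular":[0,0,0]},{"dp":[0,0,0],"angular":[0,0,0]}]' 0.5
python3 -m crank '[{"dp":[0,0,0],"angular":[0,0,0]},{"dp":[0,0,0],"angular":[0,0,0]},{"dp":[0,0,0],"angular":[0,0,0]},{"dp":[0,0,0],"angular":[0,0,0]},{"dp":[0,0,0],"angular":[0,0,0]}]' 1 100
```

```text
t: 15.7
tcp_pos: [0.4695, 0.1082, 0.0938]
tool_rot: [0.163, 0.987, -0.0, 0.0]
force: [-0.2, -0.5, -0.5]
finger_gap: 0.502
gripper_force: 0.0
t: 16.2
tcp_pos: [0.4699, 0.1088, 0.0952]
tool_rot: [0.162, 0.987, 0.0, 0.002]
force: [0.6, -1.2, 6.8]
finger_gap: 0.172
gripper_force: 97.6
```

```bash
python3 -m crank '[{"dp":[0,0,0.4],"angular":[0,0,0]},{"dp":[0,0,1],"angular":[0,0,0]},{"dp":[0,0,1],"angular":[0,0,0]},{"dp":[0,0,1],"angular":[0,0,0]},{"dp":[0,0,1],"angular":[0,0,0]},{"dp":[0.1,-0.4,0.75],"angular":[0,0,3.25]},{"dp":[0.1,-0.7,0],"angular":[0,0,3.25]},{"dp":[0.1,-0.7,0],"angular":[0,0,3.25]},{"dp":[0.1,-0.7,0],"angular":[0,0,3.25]},{"dp":[0.1,-0.7,0],"angular":[0,0,3.25]},{"dp":[0.1,-0.7,0],"angular":[0,0,3.25]},{"dp":[0.1,-0.7,0],"angular":[0,0,3.25]},{"dp":[0.1,-0.7,0],"angular":[0,0,3.25]},{"dp":[0.1,-0.4,0],"angular":[0,0,3.25]},{"dp":[0,0,0],"angular":[0,0,0]},{"dp":[0,0,0],"angular":[0,0,0]}]'
python3 look.py M2 2>/dev/null
cat > hand.py <<'E'
from bar import *
import sys
P=np.load(sys.argv[1]+".npz")["P"]
try: bar(P)
except Exception as e: print(e)
s=sense();c=s["tcp_pos"];M=R.from_quat(s["tool_rot"]).as_matrix();y=np.arctan2(-M[0,1],M[1,1]);ax=np.array([np.cos(y),np.sin(y)]);nx=np.array([-ax[1],ax[0]])
q=P.reshape(-1,3);r=(q[:,:2]-c[:2])@ax;l=(q[:,:2]-c[:2])@nx
m=(abs(q[:,2]-c[2]+.022)<.006)&(abs(r)<.06)&(abs(l)<.06)&(abs(l)>.018)
pc=lambda v:np.percentile(v[m],[.5,99.5])
print("hand r",pc(r),"stem off",pc(r)[0]+.018,pc(r)[1]-.017,"l",pc(l),"lat",pc(l).mean(),"stem z-tcp",np.median(q[m,2])+.02-c[2])
import json
b=json.load(open("bar.json"));bp=np.array(b["bp"]);yy=np.radians(b["yaw"]);a=np.array([np.cos(yy),np.sin(yy)]);n=np.array([-a[1],a[0]])
r=(q[:,:2]-bp)@a;l=(q[:,:2]-bp)@n
for k,(lo,hi) in {"body":(.125,.138),"stem":(.165,.18)}.items():
    m=(q[:,2]>lo)&(q[:,2]<hi)&(abs(l)<.06)&(r>-.07)&(r<.06)
    if m.sum()>9: print("hung",k,m.sum(),"z",np.median(q[m,2]),"r",np.percentile(r[m],[1,99]),"l",np.percentile(l[m],[1,99]))
E
python3 hand.py M2
```

```text
t: 17.8
tcp_pos: [0.4952, -0.0616, 0.2483]
tool_rot: [-0.091, 0.996, 0.0, -0.0]
force: [-0.6, 0.1, -1.2]
finger_gap: 0.17
gripper_force: 97.5
(((0.5351831912994385, -0.12329483777284622), (8.915536454878747e-05, 0.0008188692154362798), 46.49125289916992), array([ 0.53520095, -0.12328291], dtype=float32), 4, np.float64(0.07196068691080772))
(((0.534605860710144, -0.12148509174585342), (0.0007498958148062229, 0.004961410071700811), 19.482267379760742), array([ 0.53465056, -0.12172069], dtype=float32), 29, np.float64(0.11319296845579982))
tcp [ 0.4952 -0.0616  0.2483] tool yaw 10.5 z [-6.e-04  7.e-04 -1.e+00] 17.8
yaw 9.681451 barz 0.1061222061790664 w 0.012542406980669765 bar [ 0.5348143  -0.16365131] tip len 0.011658521096432652 275 0.1178240488760178 pad r [0.02047226 0.03124439 0.04755492]
hand r [-0.01841041  0.01554941] stem off -0.000410413232870558 -0.0014505862385403023 l [-0.03724873  0.03592119] lat -0.0006637658059178465 stem z-tcp -0.002953306514199616
hung body 3790 z 0.13305409552934055 r [0.00760408 0.04753244] l [-0.04502086  0.04544451]
hung stem 557 z 0.1729084952609495 r [0.01891266 0.03059649] l [-0.00794671  0.00788115]
```

View pics/M2.png

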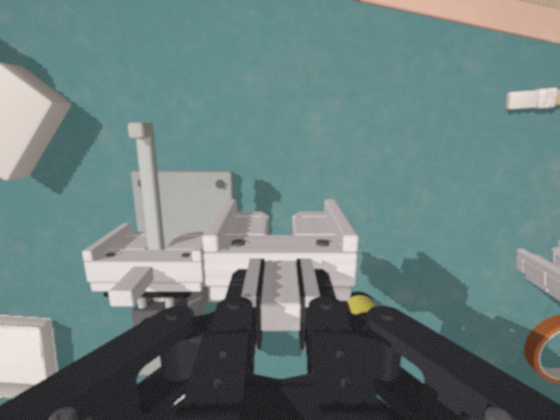

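The view shows the large spacer hanging on the bar at (148,265), against the pad, with the bar tip at (141,130). The medium spacer is held level with its boss to the back.

```bash
python3 go.py -0.9 -0.7 -16
```

```text
t 17.85 stem x on bar -20.941588627138284 lat 106.62455299858301 z 0.24825390864655714 yaw err 0.13123068667023396 F [ 0.3 -0.6 -0.5] Fa 0.19 move units [ 0.821 -3.462] tilt [-0.0008  0.0007]
```

```bash
python3 -m crank '[{"dp":[0.16,-0.56,0],"angular":[0,0,0.1]},{"dp":[0.22,-0.9,0],"angular":[0,0,0]},{"dp":[0.22,-0.9,0],"angular":[0,0,0]},{"dp":[0.16,-0.7,0],"angular":[0,0,0]},{"dp":[0.06,-0.4,0],"angular":[0,0,0]},{"dp":[0,0,0],"angular":[0,0,0]},{"dp":[0,0,0],"angular":[0,0,0]}]' >/dev/null
python3 go.py -0.9 -0.7 -16
python3 -m crank '[{"dp":[0,0,-0.5],"angular":[0,0,0]},{"dp":[0,0,-0.6],"angular":[0,0,0]},{"dp":[0,0,-0.2],"angular":[0,0,0]},{"dp":[0,0,0],"angular":[0,0,0]}]' >/dev/null
python3 go.py -0.9 -0.7 -16
```

```text
t 18.55 stem x on bar -15.91559449795588 lat 0.5567060434232307 z 0.24807575680011462 yaw err -0.021606651696624013 F [-1.2 -0.9 -1.1] Fa -1.31 move units [ 0.001 -0.019] tilt [-0.0012  0.0013]
t 18.95 stem x on bar -16.134960281692166 lat 0.8257908317085341 z 0.20850115101588024 yaw err -0.07534152642246816 F [-0.   0.3 -1.3] Fa 0.04 move units [ 0.01  -0.026] tilt [-0.0026  0.0017]
```

```bash
python3 -m crank '[{"dp":[0,-0.02,-0.4],"angular":[0,0,0]},{"dp":[0,0,-0.5],"angular":[0,0,0]},{"dp":[0,0,-0.5],"angular":[0,0,0]},{"dp":[0,0,-0.25],"angular":[0,0,0]},{"dp":[0,0,0],"angular":[0,0,0]},{"dp":[0,0,0],"angular":[0,0,0]}]' >/dev/null
python3 go.py -0.9 -0.7 -16
python3 -m crank '[{"dp":[0,0,-0.04],"angular":[0,0,0]},{"dp":[0,0,-0.03],"angular":[0,0,0]},{"dp":[0,0,0],"angular":[0,0,0]},{"dp":[0,0,0],"angular":[0,0,0]}]' >/dev/null
python3 go.py -0.9 -0.7 -16
```

```text
t 19.55 stem x on bar -15.319699572152393 lat -1.5817229484433915 z 0.16011681431095473 yaw err -0.01496945466359989 F [-0.7 -1.  -0.5] Fa -0.83 move units [-0.032  0.048] tilt [ 0.0006 -0.0003]
t 19.95 stem x on bar -15.534032865619642 lat -1.4620832667825252 z 0.15796273597133986 yaw err -0.014159037975419508 F [-0.3 -1.  -1.2] Fa -0.49 move units [-0.024  0.045] tilt [ 0.0004 -0.0003]
```

```bash
python3 -m crank '[{"dp":[-0.005,0.03,-0.02],"angular":[0,0,0]},{"dp":[0,0,-0.02],"angular":[0,0,0]},{"dp":[0,0,-0.01],"angular":[0,0,0]},{"dp":[0,0,0],"angular":[0,0,0]},{"dp":[0,0,0],"angular":[0,0,0]}]' >/dev/null
python3 go.py -0.9 -0.7 -16
```

```text
t 20.45 stem x on bar -15.656477533846799 lat -0.38450676736075357 z 0.15628301095290248 yaw err -0.013606651983018025 F [-0.2  0.   0.4] Fa -0.2 move units [-0.014  0.01 ] tilt [-0.0001  0.0001]
```

```bash
python3 -m crank '[{"dp":[0.06,0.012,-0.015],"angular":[0,0,0]},{"dp":[0.06,0.012,0],"angular":[0,0,0]},{"dp":[0.06,0.012,0],"angular":[0,0,0]},{"dp":[0.06,0.011,0],"angular":[0,0,0]},{"dp":[0.06,0.011,0],"angular":[0,0,0]},{"dp":[0,0,0],"angular":[0,0,0]}]' >/dev/null
python3 go.py -0.9 -0.7 -16
python3 -m crank '[{"dp":[0.05,0.009,0],"angular":[0,0,0]},{"dp":[0.05,0.009,0],"angular":[0,0,0]},{"dp":[0,0,0],"angular":[0,0,0]}]' >/dev/null
python3 go.py -0.9 -0.7 -16
```

```text
t 21.05 stem x on bar -6.674543732930277 lat -0.5359785600737285 z 0.15625737390308697 yaw err -0.037208330803226275 F [-2.9 -0.7  5.1] Fa -2.95 move units [-0.309 -0.04 ] tilt [-0.0006 -0.0004]
t 21.35 stem x on bar -3.7426630148861344 lat -0.5464583812796331 z 0.15627663826641564 yaw err -0.036857888971638886 F [-2.9 -1.   6. ] Fa -3.0 move units [-0.405 -0.058] tilt [-0.0008 -0.0004]
```

```bash
python3 -m crank '[{"dp":[0.033,0.006,0.02],"angular":[0,0,0]},{"dp":[0.033,0.006,0],"angular":[0,0,0]},{"dp":[0,0,0],"angular":[0,0,0]}]' >/dev/null
python3 go.py -0.9 -0.7 -16
python3 -m crank '[{"dp":[0.033,0.006,0],"angular":[0,0,0]},{"dp":[0.033,0.006,0],"angular":[0,0,0]},{"dp":[0,0,0],"angular":[0,0,0]}]' >/dev/null
python3 go.py -0.9 -0.7 -16
python3 -m crank '[{"dp":[0.033,0.006,0],"angular":[0,0,0]},{"dp":[0.033,0.006,0],"angular":[0,0,0]},{"dp":[0,0,0],"angular":[0,0,0]}]' >/dev/null
python3 go.py -0.9 -0.7 -16
```

```text
t 21.65 stem x on bar -1.1293035196169046 lat -0.6209426270163599 z 0.1562744155651097 yaw err -0.016435019470410595 F [-0.2 -0.   0.7] Fa -0.21 move units [-0.491 -0.072] tilt [ 0.0003 -0.0002]
t 21.95 stem x on bar -0.6212269240039947 lat -0.4272544821572578 z 0.15632421393361484 yaw err -0.031092734115036436 F [-4.7 -1.6  3.5] Fa -4.95 move units [-0.506 -0.081] tilt [-0.0031 -0.0001]
t 22.25 stem x on bar -0.10206732338322391 lat -0.25379118532903605 z 0.1563773642514795 yaw err -0.04728383396360947 F [-8.4 -3.2  6.8] Fa -8.89 move units [-0.522 -0.09 ] tilt [-0.0065 -0.0001]
```

```bash
python3 -m crank '[{"dp":[0.033,0.006,0.02],"angular":[0,0,0]},{"dp":[0.033,0.006,0],"angular":[0,0,0]},{"dp":[0,0,0],"angular":[0,0,0]}]' >/dev/null
python3 go.py -0.9 -0.7 -16
python3 -m crank '[{"dp":[0.033,0.006,0],"angular":[0,0,0]},{"dp":[0.033,0.006,0],"angular":[0,0,0]},{"dp":[0,0,0],"angular":[0,0,0]}]' >/dev/null
python3 go.py -0.9 -0.7 -16
```

```text
t 22.55 stem x on bar 1.526684055649036 lat -0.23929730076791386 z 0.15641128820160563 yaw err -0.03470559155510777 F [-8.4 -3.9  3. ] Fa -8.98 move units [-0.576 -0.1  ] tilt [-0.0074  0.0002]
t 22.85 stem x on bar 2.9678790462159346 lat -0.2077101527014374 z 0.1564425490317975 yaw err -0.044598433313282726 F [-9.4 -3.7  4.5] Fa -9.94 move units [-0.623 -0.11 ] tilt [-0.0087  0.0001]
```

```bash
python3 -m crank '[{"dp":[0.033,0.006,0],"angular":[0,0,0]},{"dp":[0.025,0.005,0],"angular":[0,0,0]},{"dp":[0,0,0],"angular":[0,0,0]},{"dp":[0,0,0],"angular":[0,0,0]},{"dp":[0,0,0],"angular":[0,0,0]},{"dp":[0,0,0],"angular":[0,0,0]},{"dp":[0,0,0],"angular":[0,0,0]},{"dp":[0,0,0],"angular":[0,0,0]}]' >/dev/null
python3 go.py -0.9 -0.7 -16
python3 -m crank '[{"dp":[-0.033,-0.006,0],"angular":[0,0,0]},{"dp":[-0.033,-0.006,0],"angular":[0,0,0]},{"dp":[-0.033,-0.006,0],"angular":[0,0,0]},{"dp":[-0.033,-0.006,0],"angular":[0,0,0]},{"dp":[-0.033,-0.006,0],"angular":[0,0,0]},{"dp":[-0.033,-0.006,0],"angular":[0,0,0]},{"dp":[0,0,0],"angular":[0,0,0]},{"dp":[0,0,0],"angular":[0,0,0]}]'>/dev/null;  python3 go.py -0.9 -0.7 -1
```

```text
t 23.65 stem x on bar 4.226041951537901 lat -0.2290738788186088 z 0.15645092737222124 yaw err -0.04721282743881616 F [-10.1  -5.3   5.4] Fa -10.88 move units [-0.664 -0.117] tilt [-0.0097  0.    ]
t 24.45 stem x on bar 0.9523748017312068 lat -0.21561153238557967 z 0.15637187082248977 yaw err -0.010866613685902138 F [-5.  -2.1 -0.1] Fa -5.29 move units [-0.065 -0.005] tilt [-0.0035  0.0005]
```

```bash
python3 -m crank '[{"dp":[-0.033,-0.006,0],"angular":[0,0,0]},{"dp":[-0.033,-0.006,0],"angular":[0,0,0]},{"dp":[0,0,0],"angular":[0,0,0]},{"dp":[0,0,0],"angular":[0,0,0]}]'>/dev/null;  python3 go.py -0.9 -0.7 -1
python3 -m crank '[{"dp":[-0.025,-0.005,0],"angular":[0,0,0]},{"dp":[0,0,0],"angular":[0,0,0]},{"dp":[0,0,0],"angular":[0,0,0]}]'>/dev/null;  python3 go.py -0.9 -0.7 -1
```

```text
t 24.85 stem x on bar -0.3863413713814431 lat -0.1966986310800641 z 0.15648095357143757 yaw err -0.016975166173672562 F [-5.  -2.2 -2.1] Fa -5.34 move units [-0.021  0.003] tilt [-0.002   0.0005]
t 25.15 stem x on bar -0.609873093593394 lat -0.11494972816665158 z 0.1566750953977657 yaw err -0.015062580382851465 F [-4.3 -1.6 -2.3] Fa -4.54 move units [-0.013  0.001] tilt [-0.0008  0.0007]
```

```bash
python3 -m crank '[{"dp":[-0.03,-0.006,-0.01],"angular":[0,0,0]},{"dp":[0,0,-0.01],"angular":[0,0,0]},{"dp":[0,0,0],"angular":[0,0,0]}]'>/dev/null;  python3 go.py -0.9 -0.7 -1
python3 -m crank '[{"dp":[0,0,0],"angular":[0,0,0]},{"dp":[0,0,0],"angular":[0,0,0]},{"dp":[0,0,0],"angular":[0,0,0]},{"dp":[0,0,0],"angular":[0,0,0]}]' 0.5 >/dev/null; python3 go.py -0.9 -0.7 -1
```

```text
t 25.45 stem x on bar -0.8502588623283653 lat -0.26918841451061254 z 0.15659185387817148 yaw err -0.014282270350706838 F [-1.3  0.7  0.1] Fa -1.11 move units [-0.007  0.008] tilt [0.001  0.0003]
t 25.85 stem x on bar -0.6912002230856717 lat -0.8475477781815349 z 0.15673146867255325 yaw err -0.01598616043780332 F [ 0.2 -0.7 -0.3] Fa 0.07 move units [-0.015  0.026] tilt [ 0.0016 -0.0007]
```

```bash
python3 -m crank '[{"dp":[0,0,0.5],"angular":[0,0,0]},{"dp":[0,0,1],"angular":[0,0,0]},{"dp":[-0.02,0.4,1],"angular":[0,0,0.87]},{"dp":[-0.02,0.9,0.6],"angular":[0,0,0.87]},{"dp":[-0.02,1,0],"angular":[0,0,0.87]},{"dp":[-0.02,1,0],"angular":[0,0,0.87]},{"dp":[-0.02,1,0],"angular":[0,0,0.87]},{"dp":[-0.02,1,0],"angular":[0,0,0.87]},{"dp":[-0.02,1,0],"angular":[0,0,0.87]},{"dp":[-0.02,1,0],"angular":[0,0,0.87]},{"dp":[-0.02,1,0],"angular":[0,0,0.87]},{"dp":[-0.02,1,0],"angular":[0,0,0.87]},{"dp":[-0.02,1,0],"angular":[0,0,0.87]},{"dp":[-0.02,1,0],"angular":[0,0,0.87]},{"dp":[-0.02,1,0],"angular":[0,0,0.87]},{"dp":[-0.02,1,0],"angular":[0,0,0.87]},{"dp":[-0.02,0.9,0],"angular":[0,0,0.87]},{"dp":[0,0,0],"angular":[0,0,0]},{"dp":[0,0,0],"angular":[0,0,0]}]' 0.4
python3 look.py S1
```

```text
t: 27.75
tcp_pos: [0.5251, 0.2634, 0.2493]
tool_rot: [-0.206, 0.978, -0.0, 0.0]
force: [0.5, 0.5, 0.1]
finger_gap: 0.601
gripper_force: 0.0
(((0.5270572900772095, 0.26207220554351807), (0.035333797335624695, 0.056104205548763275), 23.75018310546875), array([0.5268426 , 0.26208696], dtype=float32), 1511, np.float64(0.07163907967810466))
(((0.5274050831794739, 0.262373149394989), (0.011928951367735863, 0.015751618891954422), 23.952877044677734), array([0.52647895, 0.26204064], dtype=float32), 341, np.float64(0.11108758498618959))
tcp [0.5251 0.2634 0.2493] tool yaw 23.82 z [ 2.e-04 -5.e-04 -1.e+00] 27.75
```

```bash
python3 -m crank '[{"dp":[0.07,-0.04,-0.6],"angular":[0,0,0]},{"dp":[0,0,-1],"angular":[0,0,0]},{"dp":[0,0,-1],"angular":[0,0,0]},{"dp":[0,0,-1],"angular":[0,0,0]},{"dp":[0,0,-1],"angular":[0,0,0]},{"dp":[0,0,-0.57],"angular":[0,0,0]},{"dp":[0,0,0],"angular":[0,0,0]},{"dp":[0,0,0],"angular":[0,0,0]}]' 0.5
python3 -m crank '[{"dp":[0,0,0],"angular":[0,0,0]},{"dp":[0,0,0],"angular":[0,0,0]},{"dp":[0,0,0],"angular":[0,0,0]},{"dp":[0,0,0],"angular":[0,0,0]},{"dp":[0,0,0],"angular":[0,0,0]}]' 1 100
```

```text
t: 28.6
tcp_pos: [0.5278, 0.261, 0.0945]
tool_rot: [-0.205, 0.979, -0.0, -0.0]
force: [0.4, 0.2, -0.5]
finger_gap: 0.501
gripper_force: 0.0
t: 29.1
tcp_pos: [0.5284, 0.2622, 0.0958]
tool_rot: [-0.206, 0.979, -0.0, 0.001]
force: [0.1, -0.5, 6.1]
finger_gap: 0.171
gripper_force: 97.9
```

```bash
python3 -m crank '[{"dp":[0,0,0.4],"angular":[0,0,0]},{"dp":[0,0,1],"angular":[0,0,0]},{"dp":[0,0,1],"angular":[0,0,0]},{"dp":[0,0,1],"angular":[0,0,0]},{"dp":[0,0,1],"angular":[0,0,0]},{"dp":[-0.09,-0.5,0.73],"angular":[0,0,-1.1]},{"dp":[-0.09,-0.95,0],"angular":[0,0,-1.1]},{"dp":[-0.09,-0.95,0],"angular":[0,0,-1.1]},{"dp":[-0.09,-0.95,0],"angular":[0,0,-1.1]},{"dp":[-0.09,-0.95,0],"angular":[0,0,-1.1]},{"dp":[-0.09,-0.95,0],"angular":[0,0,-1.1]},{"dp":[-0.09,-0.95,0],"angular":[0,0,-1.1]},{"dp":[-0.09,-0.95,0],"angular":[0,0,-1.1]},{"dp":[-0.09,-0.95,0],"angular":[0,0,-1.1]},{"dp":[-0.09,-0.95,0],"angular":[0,0,-1.1]},{"dp":[-0.09,-0.95,0],"angular":[0,0,-1.1]},{"dp":[-0.09,-0.7,0],"angular":[0,0,-1.1]},{"dp":[0,0,0],"angular":[0,0,0]},{"dp":[0,0,0],"angular":[0,0,0]}]'
python3 look.py S2 2>/dev/null | tail -1;python3 hand.py S2; python3 go.py 0 0 -41
```

```text
t: 31.0
tcp_pos: [0.4946, -0.059, 0.2485]
tool_rot: [-0.091, 0.996, 0.0, -0.0]
force: [0.7, 0.2, -1.0]
finger_gap: 0.171
gripper_force: 97.6
tcp [ 0.4946 -0.059   0.2485] tool yaw 10.49 z [-1.e-04  7.e-04 -1.e+00] 31.0
yaw 9.912057 barz 0.10606954799601623 w 0.017844534487048015 bar [ 0.53475573 -0.16330898] tip len 0.011641232166514817 269 0.11781556871280544 pad r [0.02068725 0.03218997 0.04732092]
hand r [-0.01866439  0.00743109] stem off -0.0006643886263371333 -0.009568907754350783 l [-0.02854648  0.02716813] lat -0.0006891761755710192 stem z-tcp -0.003500741534415819
hung body 5935 z 0.13318262918874504 r [-0.01799268  0.04707926] l [-0.04438769  0.04553451]
hung stem 1160 z 0.17289712746185573 r [-0.00674608  0.03127482] l [-0.0073913  0.0085317]
t 31.05 stem x on bar -19.93180718980609 lat 110.14891143905864 z 0.24841361768322756 yaw err 0.1334772793837793 F [ 0.5 -0.1 -0.6] Fa 0.46 move units [-0.01  -3.738] tilt [-0.0001  0.0006]
```

View pics/S2.png

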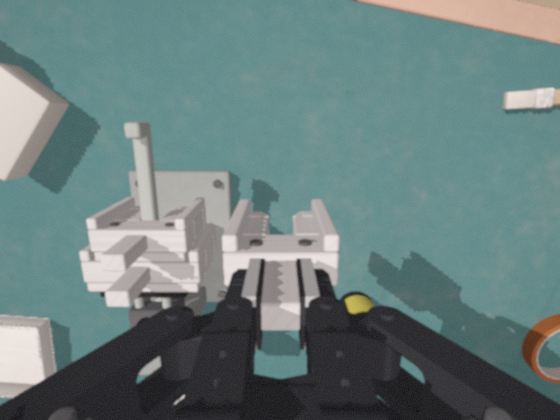

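Large and medium hang nested on the bar, with stems at (130,290) and (130,250), 26 mm apart as they should be. The small spacer is held level. I'll carry it to the bar.

```bash
python3 go.py -0.7 -0.7 -41.5; python3 -m crank '[{"dp":[0,-0.56,0],"angular":[0,0,0.1]},{"dp":[0,-0.9,0],"angular":[0,0,0]},{"dp":[0,-0.9,0],"angular":[0,0,0]},{"dp":[0.01,-0.8,0],"angular":[0,0,0]},{"dp":[0,-0.5,0],"angular":[0,0,0]},{"dp":[0,0,0],"angular":[0,0,0]},{"dp":[0,0,0],"angular":[0,0,0]}]' >/dev/null
python3 go.py -0.7 -0.7 -41.5
python3 -m crank '[{"dp":[0,0,-0.5],"angular":[0,0,0]},{"dp":[0,0,-0.6],"angular":[0,0,0]},{"dp":[0,0,-0.2],"angular":[0,0,0]},{"dp":[0,0,0],"angular":[0,0,0]}]' >/dev/null
python3 go.py -0.7 -0.7 -41.5
```

```text
t 31.05 stem x on bar -20.63180718980609 lat 109.44891143905863 z 0.24841361768322756 yaw err 0.1334772793837793 F [ 0.5 -0.1 -0.6] Fa 0.46 move units [-0.007 -3.714] tilt [-0.0001  0.0006]
t 31.75 stem x on bar -40.56779262646428 lat 2.031327647656467 z 0.2479969949277092 yaw err 0.019322320714247 F [ 0.8  0.4 -1. ] Fa 0.83 move units [-0.018 -0.072] tilt [-0.0008  0.0013]
t 32.15 stem x on bar -40.930185458208705 lat 2.455136899809449 z 0.2083504017318778 yaw err -0.03727514790312547 F [ 0.6  0.7 -1. ] Fa 0.7 move units [-0.003 -0.084] tilt [-0.0024  0.0017]
```

```bash
python3 -m crank '[{"dp":[0,-0.03,-0.3],"angular":[0,0,0]},{"dp":[0,0,0],"angular":[0,0,0]},{"dp":[0,0,0],"angular":[0,0,0]}]' >/dev/null
python3 go.py -0.7 -0.7 -41.5
```

```text
t 32.45 stem x on bar -40.58404942803605 lat -0.050411755338377336 z 0.20031187536522588 yaw err 0.03509253538982371 F [ 0.2 -0.1 -0.5] Fa 0.19 move units [-0.03  -0.004] tilt [ 0.0002 -0.0001]
```

```bash
python3 -m crank '[{"dp":[-0.02,0,-0.4],"angular":[0,0,0]},{"dp":[0,0,-0.5],"angular":[0,0,0]},{"dp":[0,0,-0.4],"angular":[0,0,0]},{"dp":[0,0,0],"angular":[0,0,0]},{"dp":[0,0,0],"angular":[0,0,0]}]' >/dev/null
python3 go.py -0.7 -0.7 -41.5
python3 -m crank '[{"dp":[0,0,-0.04],"angular":[0,0,0]},{"dp":[0,0,-0.03],"angular":[0,0,0]},{"dp":[0,0,0],"angular":[0,0,0]},{"dp":[0,0,0],"angular":[0,0,0]}]' >/dev/null
python3 go.py -0.7 -0.7 -41.5
```

```text
t 32.95 stem x on bar -41.42300578374051 lat 0.12014189809696066 z 0.16080220402963344 yaw err 0.0482293079831706 F [ 0.   1.  -1.2] Fa 0.23 move units [-0.002 -0.004] tilt [-0.0008  0.0006]
t 33.35 stem x on bar -41.20276419059442 lat 0.04119116330428176 z 0.15932640694130176 yaw err 0.03157732920987222 F [ 0.1  0.1 -1. ] Fa 0.14 move units [-0.009 -0.003] tilt [ 0.0004 -0.0002]
```

```bash
python3 -m crank '[{"dp":[0,0,-0.04],"angular":[0,0,0]},{"dp":[0,0,-0.03],"angular":[0,0,0]},{"dp":[0,0,0],"angular":[0,0,0]},{"dp":[0,0,0],"angular":[0,0,0]}]' >/dev/null
python3 go.py -0.7 -0.7 -41.5
python3 -m crank '[{"dp":[0.06,0.011,-0.015],"angular":[0,0,0]},{"dp":[0.06,0.011,0],"angular":[0,0,0]},{"dp":[0.04,0.007,0],"angular":[0,0,0]},{"dp":[0,0,0],"angular":[0,0,0]}]' >/dev/null
python3 go.py -0.7 -0.7 -41.5
```

```text
t 33.75 stem x on bar -41.308210701986525 lat 0.09329910409181615 z 0.15690827788870754 yaw err 0.03667863245412839 F [ 0.6 -0.8 -0.8] Fa 0.42 move units [-0.006 -0.004] tilt [-0.0001  0.0001]
t 34.15 stem x on bar -36.504778065375405 lat 0.03385724624473541 z 0.1568387931655615 yaw err 0.019945038517674263 F [-2.9 -0.2  5.4] Fa -2.9 move units [-0.163 -0.032] tilt [-0.0003 -0.0002]
```

```bash
python3 -m crank '[{"dp":[0.04,0.007,0.01],"angular":[0,0,0]},{"dp":[0.05,0.009,0],"angular":[0,0,0]},{"dp":[0.05,0.009,0],"angular":[0,0,0]},{"dp":[0.04,0.007,0],"angular":[0,0,0]},{"dp":[0,0,0],"angular":[0,0,0]}]' >/dev/null
python3 go.py -0.7 -0.7 -41.5
python3 -m crank '[{"dp":[0.04,0.007,0.01],"angular":[0,0,0]},{"dp":[0.04,0.007,0],"angular":[0,0,0]},{"dp":[0,0,0],"angular":[0,0,0]}]' >/dev/null
python3 go.py -0.7 -0.7 -41.5
python3 -m crank '[{"dp":[0.033,0.006,0],"angular":[0,0,0]},{"dp":[0.033,0.006,0],"angular":[0,0,0]},{"dp":[0,0,0],"angular":[0,0,0]}]' >/dev/null
python3 go.py -0.7 -0.7 -41.5
```

```text
t 34.65 stem x on bar -30.689039630980904 lat -0.012695262258852182 z 0.15684013221636778 yaw err 0.032382651217625735 F [-1.7 -0.   3.4] Fa -1.65 move units [-0.354 -0.066] tilt [ 0.0003 -0.    ]
t 34.95 stem x on bar -27.945279067282502 lat -0.12746500247016881 z 0.1568874702513644 yaw err 0.03910298120366207 F [ 0.3  0.  -0.1] Fa 0.29 move units [-0.445 -0.08 ] tilt [ 0.0009 -0.    ]
t 35.25 stem x on bar -26.863898522061334 lat 0.06449064596903027 z 0.1569237344631505 yaw err 0.03013509723298924 F [-1.3 -0.6  0. ] Fa -1.4 move units [-0.479 -0.093] tilt [-0.0012  0.0002]
```

```bash
python3 -m crank '[{"dp":[0.033,0.006,0],"angular":[0,0,0]},{"dp":[0.033,0.006,0],"angular":[0,0,0]},{"dp":[0.033,0.006,0.01],"angular":[0,0,0]},{"dp":[0,0,0],"angular":[0,0,0]}]' >/dev/null
python3 go.py -0.7 -0.7 -41.5
python3 -m crank '[{"dp":[0.033,0.006,0.01],"angular":[0,0,0]},{"dp":[0.033,0.006,0],"angular":[0,0,0]},{"dp":[0,0,0],"angular":[0,0,0]}]' >/dev/null
python3 go.py -0.7 -0.7 -41.5
```

```text
t 35.65 stem x on bar -25.91413680733155 lat 0.317724247318957 z 0.15703050850512598 yaw err -0.00012035633857188088 F [-6.9 -2.7  1.6] Fa -7.33 move units [-0.509 -0.107] tilt [-0.0058  0.0003]
t 35.95 stem x on bar -24.499957840589218 lat 0.3206825468031021 z 0.15706818926270005 yaw err -0.009041514907391246 F [-8.7 -3.5  1.4] Fa -9.23 move units [-0.555 -0.116] tilt [-0.0073  0.0004]
```

```bash
python3 -m crank '[{"dp":[0.033,0.006,0],"angular":[0,0,0]},{"dp":[0.033,0.006,0],"angular":[0,0,0]},{"dp":[0.033,0.006,0],"angular":[0,0,0]},{"dp":[0,0,0],"angular":[0,0,0]},{"dp":[0,0,0],"angular":[0,0,0]},{"dp":[0,0,0],"angular":[0,0,0]},{"dp":[0,0,0],"angular":[0,0,0]},{"dp":[0,0,0],"angular":[0,0,0]},{"dp":[0,0,0],"angular":[0,0,0]}]' >/dev/null
python3 go.py -0.7 -0.7 -41.5
python3 -m crank '[{"dp":[-0.033,-0.006,0],"angular":[0,0,0]},{"dp":[-0.033,-0.006,0],"angular":[0,0,0]},{"dp":[-0.033,-0.006,0],"angular":[0,0,0]},{"dp":[-0.033,-0.006,0],"angular":[0,0,0]},{"dp":[-0.033,-0.006,0],"angular":[0,0,0]},{"dp":[-0.033,-0.006,0],"angular":[0,0,0]},{"dp":[0,0,0],"angular":[0,0,0]},{"dp":[0,0,0],"angular":[0,0,0]}]'>/dev/null;  python3 go.py -0.7 -0.7 -41.5
```

```text
t 36.85 stem x on bar -22.467386708321342 lat 0.3522549231288944 z 0.15711706056321764 yaw err -0.01659867136810611 F [-9.8 -5.   3.3] Fa -10.56 move units [-0.621 -0.129] tilt [-0.0093  0.0003]
t 37.65 stem x on bar -25.756209780573577 lat 0.29144595011344027 z 0.15720264033703543 yaw err 0.02490512745371376 F [-5.4 -2.1 -1.1] Fa -5.68 move units [-0.514 -0.107] tilt [-0.0032  0.0006]
```

```bash
python3 -m crank '[{"dp":[-0.033,-0.006,0],"angular":[0,0,0]},{"dp":[-0.025,-0.005,0],"angular":[0,0,0]},{"dp":[0,0,0],"angular":[0,0,0]},{"dp":[0,0,0],"angular":[0,0,0]}]'>/dev/null;  python3 go.py -0.7 -0.7 -41.5
python3 -m crank '[{"dp":[-0.02,-0.004,-0.01],"angular":[0,0,0]},{"dp":[0,0,0],"angular":[0,0,0]},{"dp":[0,0,0],"angular":[0,0,0]}]'>/dev/null;  python3 go.py -0.7 -0.7 -41.5
```

```text
t 38.05 stem x on bar -26.572976006870036 lat 0.24096766431384908 z 0.15747566684609715 yaw err 0.034615580039499605 F [-3.8 -1.5 -3.2] Fa -4.01 move units [-0.487 -0.1  ] tilt [-0.001   0.0006]
t 38.35 stem x on bar -26.712798400860528 lat 0.16303245610797845 z 0.15744558780703757 yaw err 0.03731397385101687 F [-3.5 -0.5 -2.6] Fa -3.48 move units [-0.483 -0.097] tilt [0.0002 0.0004]
```

```bash
python3 -m crank '[{"dp":[-0.02,-0.004,-0.015],"angular":[0,0,0]},{"dp":[0,0,0],"angular":[0,0,0]},{"dp":[0,0,0],"angular":[0,0,0]}]'>/dev/null;  python3 go.py -0.7 -0.7 -41.5
python3 -m crank '[{"dp":[0,0,0],"angular":[0,0,0]},{"dp":[0,0,0],"angular":[0,0,0]},{"dp":[0,0,0],"angular":[0,0,0]},{"dp":[0,0,0],"angular":[0,0,0]}]' 0.5 >/dev/null; python3 go.py -0.7 -0.7 -41.5
python3 -m crank '[{"dp":[0,0,0.4],"angular":[0,0,0]},{"dp":[0,0,0.8],"angular":[0,0,0]},{"dp":[0,0,1],"angular":[0,0,0]},{"dp":[0,0.5,0.8],"angular":[0,0,0]},{"dp":[-0.3,1,0],"angular":[0,0,0]},{"dp":[-0.3,1,0],"angular":[0,0,0]},{"dp":[0,0.5,0],"angular":[0,0,0]},{"dp":[0,0,0],"angular":[0,0,0]},{"dp":[0,0,0],"angular":[0,0,0]}]'
python3 look.py F1 2>/dev/null | tail -1
python3 - <<'E'
from h import *
import json
P=np.load("F1.npz")["P"].reshape(-1,3);b=json.load(open("bar.json"));bp=np.array(b["bp"]);y=np.radians(b["yaw"]);a=np.array([np.cos(y),np.sin(y)]);n=np.array([-a[1],a[0]])
r=(P[:,:2]-bp)@a;l=(P[:,:2]-bp)@n
for c in(25,-1,-27):
    m=(P[:,2]>.168)&(P[:,2]<.178)&(abs(r*1e3-c)<13)&(abs(l)<.02);print(c,m.sum(),np.median(P[m,2]),(np.percentile(r[m],[2,98])*1e3).round(1),(np.percentile(l[m],[2,98])*1e3).round(1))
E
```

```text
t 38.65 stem x on bar -26.8711714356436 lat -0.31240770171549537 z 0.1572529741128607 yaw err 0.035735165779779976 F [-1.7  0.1 -1.1] Fa -1.65 move units [-0.481 -0.08 ] tilt [ 0.0015 -0.0005]
t 39.05 stem x on bar -26.98164099059967 lat -0.4439142086410193 z 0.15722671519066428 yaw err 0.0344601487537286 F [-0.1  0.6 -0.6] Fa 0.02 move units [-0.478 -0.075] tilt [ 0.0013 -0.0006]
t: 39.95
tcp_pos: [0.4913, -0.078, 0.2474]
tool_rot: [-0.093, 0.996, -0.001, 0.001]
force: [-0.1, 0.9, -0.3]
finger_gap: 0.499
gripper_force: 0.0
tcp [ 0.4913 -0.078   0.2474] tool yaw 10.7 z [ 0.0016 -0.0013 -1.    ] 39.95
25 416 0.17289722951087322 [19.5 30.7] [-7.3  7.7]
-1 507 0.17316916606420205 [-6.5  5.2] [-6.8  8.4]
-27 527 0.17310812395239825 [-32.8 -21.5] [-7.2  8.3]
```

View pics/F1.png

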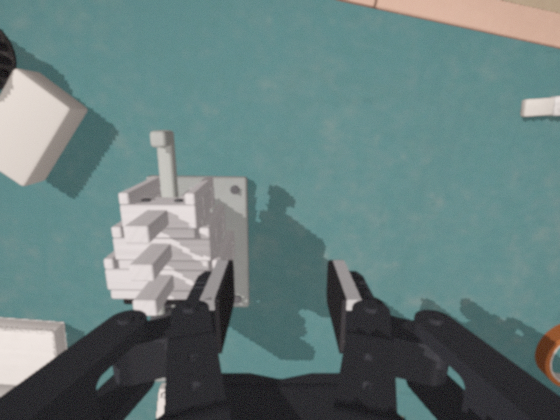

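All three hang nested, at (165,275), (165,240) and (165,210). The stems are about 26 mm apart and the seat heights are right. The large one is back at its first contact position, so the pad is out, and the gripper is clear.

```bash
python3 -c "
from station import order
print(order.sign_off())"
```

```text
the job is handed in; nothing more can be done
None
```

I handed the job in at about 40 s: all three spacers hang nested on the bar (large, medium, small, boss to the back), each pressed about 4–5 mm into the pad and eased off, and the pad is out again.

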